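Weigh the lidded tin of silver scrap on the bench balance

ROBOT

A 6-joint arm with a two-finger parallel gripper is mounted at the origin on the work surface. World frame = base frame: x ahead of the robot, y to its left, z up, the work surface at z = 0. Lengths are in m, angles in rad, forces in N, time in s.
With the tool pointing down it reaches from about 0.35 to 0.775 m from the base axis. Payload 5.5 kg.
Tool frame: the origin (TCP) lies on the centre line of the jaws, within the pads' length; the fingertips stand 22 mm ahead of it and the grasp point (between the pads) lies 3 mm ahead of it; z points along the fingers, y is the line along which they close (so a half turn about z gives the same grasp; the last joint's range is limited). The gripper opens to 85 mm and grips with 20 to 120 N. Pads are 22 mm wide; open, the fingers measure 114 mm over their backs; the gripper's body (76 mm by 85 mm) begins 54 mm behind the grasp point. The pads swing forward as they close: fully open they stand 13 mm farther back than shut.
Start: joints at [0.991, 0.313, 0.046, 1.304, 0, 1.431], TCP at [0.245, 0.52, 0.253] pointing down, gripper open.
Joint ranges: [-2.76, 2.76], [-0.86, 1.69], [-1.03, 1.26], [-2.2, 2.34], [-1.47, 1.5], [-3.14, 3.14]. Speed limits (rad/s): [2.57, 2.57, 3.14, 3.14, 3.14, 3.14].

INTERFACE

Orientations are given as a unit quaternion [w, x, y, z].
In Python, from workcell import ctrl, capture gives the robot as it stands. The module is installed in compiled form; this text tells all that it offers.
- The arm moves only by the tool servo_tool, never from a script. Its argument "rows" is a list of rows, each an object with "offset": the shift along the world's x, y, z in mm, a list of three; "turn": the turn, a rotation vector about the world's x, y, z in rad, a list of three; "jaw": the closure in counts, from 0 (fully open) to 255 (shut). In form: [{"offset": [dx, dy, dz], "turn": [wx, wy, wz], "jaw": jaw}, ...]. A call has 1 to 20 rows; each row shifts and turns the commanded pose from where the row before left it; what a row does not reach is not made up. A row lasts 1/12 s, in which the tool goes at most 41.7 mm and 7.16 degrees, less where a joint would pass 70% of its speed; a pose out of reach is approached as far as the arm can. A call is refused whole if a number of a shift passes 41.7 or a number of a turn 0.125, either way. A call with a gripper value outside its range is refused whole. The fingers move at their own pace and stop on an object; "newtons" is the grip in N (left out, the last holds). Time passes only in rows, so rows that do not move let the fingers close. It gives the time, the measured TCP pose, the force and the opening at its end, in the units of the state.
- ctrl.sense(): the state, without advancing time (a new reading comes with each control period).
- capture(name): name is "scene" or "side" or "wrist"; returns a dict with "pixels" (420x560x3 uint8, blue, green, red), "range_z" (420x560 float32, m along the optical axis (not along the pixel's ray), 0 where there is no reading), "mtx" (3x3 intrinsics, pixels), "k1" (the pictures are not rectified: a ray, as slopes to the right and down, at radius r is drawn at 1 + k1 r^2 times it, then the intrinsics apply), "rvec" (rotation vector, rad) and "tvec" (3), from world to camera coordinates, as OpenCV has them; the wrist camera has in their place "tool_from_camera" (4x4, takes a point from camera to tool coordinates, whose origin is the TCP and whose axes are the flange's). Camera axes: x right, y down, z forward; pixel columns grow to the right and rows downward; lengths in m; the calibration is good to about 2 mm. A picture is of the moment at which its call begins: read the wrist's pose just before it.
- ctrl.hand_in(): hands the job in, once; it reports no verdict.
The state is a dict: "t": time; "joint_pos": joint angles; "joint_vel": joint speeds; "joint_torque": joint torques, N m; "tool_pos": TCP position; "orientation": TCP orientation; "wrist_force": force on the tool from outside, world axes, zero at the start; "moment": the same for the moment, N m; "grip_width": opening from 0.0 (shut) to 1.0 (fully open).
Only numpy, scipy, OpenCV 4.12 (cv2) and the standard library are available. Lean on these libraries where they do the work, as an engineer would, in place of code of your own. Each camera call takes 0.05 s, during which the arm holds its last target. There are 200 camera calls.

TASK

Weigh the tin of silver scrap that stands on the left pan of the balance, closed with its own lid: set the loose lid properly down on the tin, add brass weights to the right pan (weights you do not need stay on the bench, clear of the balance) and push the sliding poise along the front bar until the beam floats free and level. The tin stays upright on its pan, and the bur stand, jar and steel block on the bench are left alone; put everything down gently, without dropping it.

Things in the scene. Friction and masses are not known exactly. Their poses are not given: they have to be found in the camera images.
- balance: Grey two-pan bench balance, fixed, foot 170 x 340 mm, 385 mm long over the pans. Origin on the bench under its middle; x axis from its front (poise bar) to its back, y axis along the level beam to the left pan. A white pointer plate 56 mm wide and 5 mm thick stands 34 mm behind the middle, top 178 mm above the bench; the beam's needle is at its bold middle mark when level.
- beam (a joint): Tilt of the beam, rad, about the balance's x axis, 72 mm above the bench: 0 level, negative = left (tin) pan low, positive = right pan low, stops at -0.15 and 0.15. Arms 115 mm; the pans stay horizontal, and where a load stands on a pan does not matter. Between the stops it tilts 0.003 rad per gram of imbalance and settles in about 2 s. Pans empty and poise at 0: level.
- pan_left_top (a point): Centre of the top face of the left pan (flat round steel plate, 136 mm across, 4 mm thick; 112 mm above the bench when level).
- pan_right_top (a point): Centre of the top face of the right pan, the same plate.
- poise (a joint): Travel of the sliding poise along the front bar, m: 0 at the left end, 0.150 at the right end. It counts as 0.4 g per mm on the right pan (0 to 60 g). About 0.5 N slides it and it stays where it is left.
- poise_top (a point): Middle of the top of the dark steel poise: a block 20 mm across the bar, 18 mm along it, 24 mm high, and on it an upright thumb piece 12 x 14 (along) x 27 mm high, whose top this is. It rides on the front bar (6 mm thick, 14 mm high, 200 mm long), parallel to the beam, 100 mm in front of the balance's middle, tilting with the beam; the bar's middle line is 39 mm below this point.
- tin_rim (a point): Centre of the open mouth of the aluminium tin: round, 66 mm outside, 60 mm inside, 55 mm high, silver scrap inside up to 15 mm below the rim; it stands on the left pan. z axis up. Tin, scrap and lid together weigh between 210 and 300 g.
- lid_center (a point): Centre of the loose lid, half-way up its 30 mm: aluminium disc 72 mm across, 4 mm thick, with a black knob above (16 mm across, 20 mm high) and a 6 mm deep tapered spigot below (53 mm across) that enters the tin's mouth. The disc's underside is 9 mm below this point, so seated it is 9 mm above the tin's rim. Starts on a leather pad 110 mm across, 5 mm thick; 40 g.
- weight_200_center (a point): Centre, half-way up, of the 200 g brass weight: body 28 mm across and 35 mm high with a small knob on top, 48 mm high in all. It starts upright on the wooden board.
- weight_100_center (a point): Centre, half-way up, of the 100 g brass weight: body 22 mm across and 28 mm high, 39 mm high with its knob. It starts upright on the wooden board.
- weight_50_center (a point): Centre, half-way up, of the 50 g brass weight: body 18 mm across and 21 mm high, 31 mm high with its knob. It starts upright on the wooden board.
- board: Dark wooden board 170 x 70 x 10 mm, fixed, on which the three weights stand in one row along its x axis (long side), 50 mm apart, in any order. Origin at the centre of its underside.
- bur_stand: Bystander: green plastic stand 50 x 90 mm with upright steel burs, 62 mm high, near an end of the board. Origin at the centre of its underside.
- bench_block: Bystander: square steel bench block 60 x 60 x 24 mm, beside the leather pad. Origin at the centre of its underside.
- jar: Bystander: closed glass jar with steel cap, 51 mm across, 76 mm high, on the other side of the leather pad. Origin at the centre of its underside.
Things that resemble listed ones, but are neither listed nor needed, are in the scene too. What is shaped like the part that bears weight_200_center but green or turquoise is not meant.

How it is judged:
By the outcome, as a careful person would: the job done as asked, in the order asked, and still so for the second after the job is handed in, with the robot touching nothing.
It also fails if it takes over 72 s, if anything falls off the work surface, if the arm or the gripper's body presses on something with over 40 N, if the wrist force passes 120 N, or if a joint passes its speed limit or range.

## Working session

There is one attempt and no reset: what is moved stays moved. The work goes in short steps, Python scripts to look and compute and a tool call to move; the robot and the scene stay as the last step left them, time stands still between calls to the robot, and variables do not carry over. Pictures are saved under pics/ and viewed, on a budget of 10 in all, crops included, one or two more only if the job needs it, and the job is handed in when it is done.

Besides the shell and the picture viewer there is one more tool, called after ">>>" in YAML: its name, and indented under it one key for each argument. servo_tool: Moves the arm, as the interface text tells. Its arguments: {"type":"object","properties":{"rows":{"type":"array","items":{"type":"object","properties":{"offset":{"type":"array","items":{"type":"number"}},"turn":{"type":"array","items":{"type":"number"}},"jaw":{"type":"number"}}}},"newtons":{"type":"number"}},"required":["rows"]}

```bash
mkdir -p pics; cat > h.py <<'E'
import numpy as np, cv2
from workcell import ctrl, capture
from scipy.spatial.transform import Rotation as R
def cam(name):
    s=ctrl.sense(); c=capture(name)
    if name=="wrist":
        q=s["orientation"]; T=np.eye(4); T[:3,:3]=R.from_quat([q[1],q[2],q[3],q[0]]).as_matrix(); T[:3,3]=s["tool_pos"]
        W=T@np.array(c["tool_from_camera"])
    else:
        M=np.eye(4); M[:3,:3]=cv2.Rodrigues(np.array(c["rvec"],float))[0]; M[:3,3]=np.ravel(c["tvec"]); W=np.linalg.inv(M)
    c["W"]=W; return c
def slopes(c,uv):
    uv=np.atleast_2d(np.array(uv,float))
    K=np.array(c["mtx"]); d=np.stack([(uv[:,0]-K[0,2])/K[0,0],(uv[:,1]-K[1,2])/K[1,1]],1)
    s=d.copy()
    for _ in range(10): s=d/(1+c["k1"]*(s**2).sum(1,keepdims=True))
    return s
def cast(c,uv,z):
    s=slopes(c,uv); r=np.c_[s,np.ones(len(s))]@c["W"][:3,:3].T; o=c["W"][:3,3]
    return o+r*((z-o[2])/r[:,2])[:,None]
def cloud(c):
    h,w=c["range_z"].shape; u,v=np.meshgrid(np.arange(w),np.arange(h))
    s=slopes(c,np.c_[u.ravel(),v.ravel()]); z=c["range_z"].ravel()
    P=(np.c_[s,np.ones(len(s))]*z[:,None])@c["W"][:3,:3].T+c["W"][:3,3]
    P[z==0]=np.nan
    return P.reshape(h,w,3)
def proj(c,P):
    P=np.atleast_2d(P); q=(P-c["W"][:3,3])@c["W"][:3,:3]; s=q[:,:2]/q[:,2:]
    s=s*(1+c["k1"]*(s**2).sum(1,keepdims=True)); K=np.array(c["mtx"])
    return s*[K[0,0],K[1,1]]+[K[0,2],K[1,2]]
E
python3 - <<'E'
from h import *
for n in ("scene","side"):
    c=cam(n); cv2.imwrite(f"pics/{n}0.png",c["pixels"]); np.save(f"{n}0.npy",cloud(c)); print(n,c["W"].round(3).tolist(),c["k1"])
print(ctrl.sense())
E
```

```text
scene [[-0.765, 0.468, -0.444, 1.098], [0.645, 0.56, -0.521, 0.692], [0.005, -0.684, -0.729, 1.109], [0.0, 0.0, 0.0, 1.0]] 0.009557130979865233
side [[0.85, -0.288, 0.44, 0.004], [-0.526, -0.491, 0.694, -0.783], [0.016, -0.822, -0.569, 0.754], [0.0, 0.0, 0.0, 1.0]] -0.13796667322941977
{'t': 0.1, 'joint_pos': array([9.91400838e-01, 3.13967010e-01, 4.50757853e-02, 1.30360374e+00,
       1.01498483e-05, 1.43125250e+00]), 'joint_vel': array([ 0.00053049, -0.00109167,  0.00329737, -0.00147328, -0.00138896,
       -0.00056468]), 'joint_torque': array([ 3.02460234e-03, -4.81726241e+01,  2.99243939e+01,  1.27433095e-02,
       -1.05255435e-04, -3.36529183e-05]), 'tool_pos': array([0.24457848, 0.51991803, 0.25246741]), 'orientation': array([-3.03521904e-04,  2.18157168e-01,  9.75913279e-01, -7.93247611e-04]), 'wrist_force': array([-0.33642046,  0.28014299, -0.38966005]), 'moment': array([ 0.04202367, -0.0463271 , -0.03097119]), 'grip_width': 0.9976384527461428}
```

View pics/scene0.png

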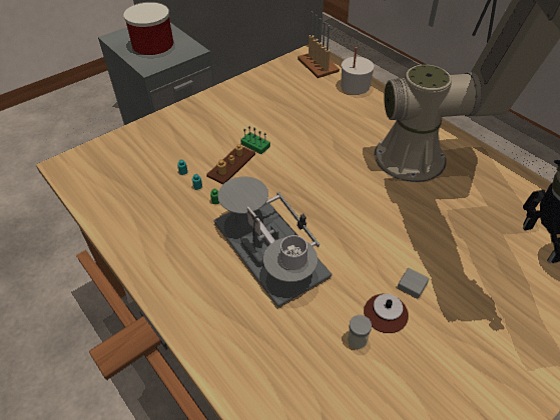

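View pics/side0.png

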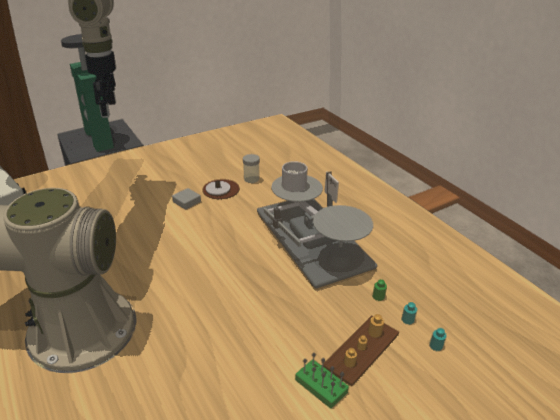

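The scene view shows the tin at (292,250), the right pan at (243,195), the poise at (302,220), the lid at (388,306) and the board at (232,163). The side view shows the weights at (377,326), (363,342) and (351,356). Decoy weights stand beside the board, and the left pan is low.

```bash
python3 - <<'E'
from h import *
for n,ps in (("scene",dict(tin=(292,247),panR=(243,195),poise=(302,217),lidknob=(389,302),lid=(383,310),jar=(359,323),block=(413,280),w1=(222,163),w2=(231,156),w3=(239,149),bur=(255,142),panLedge=(275,270))),
 ("side",dict(w1=(377,319),w2=(363,339),w3=(351,352),panR=(342,223),panL=(283,189),tin=(294,171),lid=(210,188),lidknob=(218,184),block=(187,196),jar=(251,160),bur=(322,380),dec=(380,284)))):
    P=np.load(n+"0.npy")
    for k,(u,v) in ps.items(): print(n,k,P[v,u].round(3))
# pan R fit: from side cloud
for n in ("scene","side"):
    P=np.load(n+"0.npy"); c=cam(n); bgr=c["pixels"]; hsv=cv2.cvtColor(bgr,cv2.COLOR_BGR2HSV)
    # board extents: height 5..15mm dark brown
    Z=P[...,2]
    u,v=(232,163) if n=="scene" else (363,350)
    C=P[v,u]; near=np.hypot(P[...,0]-C[0],P[...,1]-C[1])<.13
    b=near&(abs(Z-.01)<.006)&(hsv[...,2]<110); q=P[b][:,:2]; r=cv2.minAreaRect((q*1000).astype(np.float32)); print("board",r)
    y=near&(hsv[...,0]>12)&(hsv[...,0]<35)&(hsv[...,1]>100)&(Z>.02); 
    k,l,st,ce=cv2.connectedComponentsWithStats(y.astype(np.uint8))
    for i in range(1,k):
        if st[i,4]>4: print("w",ce[i].round(1),st[i,4],np.nanmedian(P[l==i],0).round(3),np.nanmax(P[l==i][:,2]).round(3))
    # pans : horizontal points
    for nm,ctr in (("R",(243,195) if n=="scene" else (342,223)),("L",(292,262) if n=="scene" else (283,189))):
        C=P[ctr[1],ctr[0]]
        m=(abs(Z-C[2])<.006)&(np.hypot(P[...,0]-C[0],P[...,1]-C[1])<.15); q=(P[m][:,:2]*1000).astype(np.float32)
        print(nm,C.round(3),np.median(P[m][:,2]).round(4),cv2.minEnclosingCircle(q))
    T=P[(247,292)[0],292] if n=="scene" else P[171,294]
    # lid disc
    C=np.array([*(P[310,383] if n=="scene" else P[188,210])])
    m=(np.hypot(P[...,0]-C[0],P[...,1]-C[1])<.09)&(abs(Z-C[2])<.005)&(hsv[...,1]<70); print("lid",C.round(3),cv2.minEnclosingCircle((P[m][:,:2]*1000).astype(np.float32)))
    m=(np.hypot(P[...,0]-C[0],P[...,1]-C[1])<.06)&(Z>.022)&(hsv[...,2]<70); print("knob",m.sum(),np.median(P[m],0))
E
```

```text
scene tin [0.6   0.113 0.126]
scene panR [ 0.589 -0.103  0.129]
scene poise [0.505 0.042 0.106]
scene lidknob [0.484 0.343 0.04 ]
scene lid [0.5   0.342 0.019]
scene jar [0.598 0.349 0.076]
scene block [0.38  0.334 0.025]
scene w1 [ 0.512 -0.327  0.041]
scene w2 [ 0.468 -0.341  0.036]
scene w3 [ 0.432 -0.347  0.041]
scene bur [ 0.362 -0.356  0.026]
scene panLedge [0.662 0.122 0.095]
side w1 [ 0.513 -0.329  0.054]
side w2 [ 0.467 -0.344  0.038]
side w3 [ 0.421 -0.363  0.048]
side panR [ 0.58  -0.115  0.131]
side panL [0.572 0.123 0.095]
side tin [0.615 0.138 0.13 ]
side lid [0.458 0.342 0.018]
side lidknob [0.479 0.331 0.031]
side block [0.379 0.323 0.026]
side jar [0.594 0.339 0.074]
side bur [ 0.342 -0.384  0.044]
side dec [ 0.592 -0.248  0.046]
board ((474.58367919921875, -334.61297607421875), (248.71682739257812, 85.68507385253906), 14.213319778442383)
w [238.2 148.5] 54 [ 0.431 -0.355  0.038] 0.054
w [230.7 158. ] 30 [ 0.472 -0.337  0.03 ] 0.045
w [221.  165.6] 97 [ 0.522 -0.319  0.043] 0.065
R [ 0.589 -0.103  0.129] 0.1296 ((599.0206909179688, -71.79951477050781), 107.80183410644531)
L [0.63  0.148 0.127] 0.1277 ((619.4779052734375, 81.97102355957031), 78.20601654052734)
lid [0.5   0.342 0.019] ((463.9967041015625, 338.7320861816406), 53.46537399291992)
knob 38 [0.48422455 0.34243765 0.03322404]
board ((467.52203369140625, -343.8775634765625), (253.898681640625, 72.28911590576172), 17.38694190979004)
w [376.2 324.1] 248 [ 0.51  -0.331  0.044] 0.061
w [362.2 341.4] 84 [ 0.466 -0.344  0.031] 0.043
w [350.5 355.9] 167 [ 0.421 -0.364  0.038] 0.053
w [321.5 358.7] 6 [ 0.36  -0.354  0.06 ] 0.064
R [ 0.58  -0.115  0.131] 0.1304 ((599.109619140625, -76.3919906616211), 106.35308837890625)
L [0.572 0.123 0.095] 0.0964 ((584.4529418945312, 82.90750885009766), 104.04936981201172)
lid [0.458 0.342 0.018] ((445.1917724609375, 327.4705810546875), 72.28044891357422)
knob 22 [0.47956631 0.333661   0.03235363]
```

>>> servo_tool:
  rows:
    - {"offset":[16,-29,7],"turn":[0,0,0],"jaw":120}
    - {"offset":[16,-29,7],"turn":[0,0,0],"jaw":120}
    - {"offset":[16,-29,7],"turn":[0,0,0],"jaw":120}
    - {"offset":[16,-29,7],"turn":[0,0,0],"jaw":120}
    - {"offset":[16,-29,7],"turn":[0,0,0],"jaw":120}
    - {"offset":[16,-29,7],"turn":[0,0,0],"jaw":120}
    - {"offset":[16,-29,7],"turn":[0,0,0],"jaw":120}
    - {"offset":[16,-29,7],"turn":[0,0,0],"jaw":120}
    - {"offset":[16,-29,7],"turn":[0,0,0],"jaw":120}
    - {"offset":[16,-29,7],"turn":[0,0,0],"jaw":120}
    - {"offset":[16,-29,7],"turn":[0,0,0],"jaw":120}
    - {"offset":[16,-29,7],"turn":[0,0,0],"jaw":120}
    - {"offset":[16,-29,7],"turn":[0,0,0],"jaw":120}
    - {"offset":[16,-29,7],"turn":[0,0,0],"jaw":120}
    - {"offset":[16,-29,7],"turn":[0,0,0],"jaw":120}
    - {"offset":[16,-29,7],"turn":[0,0,0],"jaw":120}
    - {"offset":[0,0,0],"turn":[0,0,0],"jaw":120}
    - {"offset":[0,0,0],"turn":[0,0,0],"jaw":120}
  newtons: 30

```text
t: 1.7
tool_pos: [0.5016, 0.0548, 0.365]
orientation: [-0.0, 0.22, 0.976, 0.0]
wrist_force: [-0.3, 0.1, -0.1]
grip_width: 0.526
```

```bash
python3 - <<'E'
from h import *
c=cam("wrist"); cv2.imwrite("pics/w1.png",c["pixels"]); np.save("w1.npy",cloud(c)); print(c["W"].round(3).tolist(), np.array(c["tool_from_camera"]).round(3).tolist()); s=ctrl.sense(); print(s["t"],s["tool_pos"],s["joint_pos"],s["grip_width"])
import pickle; pickle.dump(c,open("w1.pkl","wb"))
E
```

```text
[[0.429, 0.865, 0.26, 0.433], [0.903, -0.411, -0.123, 0.087], [0.0, 0.288, -0.958, 0.485], [0.0, 0.0, 0.0, 1.0]] [[0.0, -0.958, -0.288, 0.076], [1.0, 0.0, 0.0, -0.0], [-0.0, -0.288, 0.958, -0.12], [0.0, 0.0, 0.0, 1.0]]
1.75 [0.50083062 0.05582432 0.36492675] [-4.86543427e-02  1.67656778e-01  1.27697601e-01  1.53178004e+00
  4.17781752e-04  3.92865286e-01] 0.5300097331327315
```

View pics/w1.png

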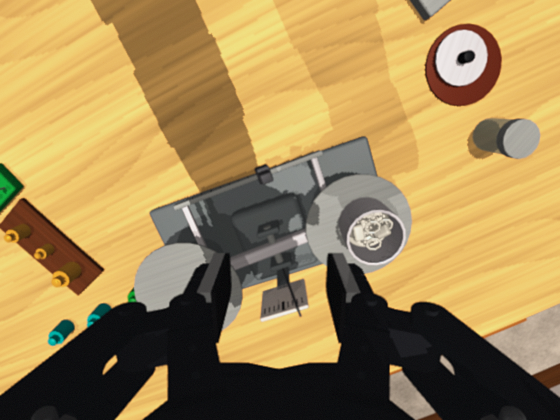

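The wrist view covers everything: tin rim at (376,230), lid at (462,57) with its knob at (466,57), and poise thumb at (264,173). The left pan is at (358,222), the right pan at (188,290), and the weights are near (12,236), (42,253) and (62,279). The needle is at about (295,300), off the centre mark.

```bash
python3 - <<'E'
from h import *
import pickle
c=pickle.load(open("w1.pkl","rb")); P=cloud(c); Z=P[...,2]; I=c["pixels"]
hsv=cv2.cvtColor(I,cv2.COLOR_BGR2HSV)
def circ(m,name,z):
    cn,_=cv2.findContours(m.astype(np.uint8),cv2.RETR_EXTERNAL,cv2.CHAIN_APPROX_NONE); k=max(cn,key=cv2.contourArea)
    q=cast(c,k[:,0,:],z)[:,:2]; (x,y),r=cv2.minEnclosingCircle((q*1000).astype(np.float32))
    A=np.c_[2*q,np.ones(len(q))]; s=np.linalg.lstsq(A,(q**2).sum(1),rcond=None)[0]; print(name,"enc",round(x,1),round(y,1),round(r,1),"lsq",s[:2].round(4),np.sqrt(s[2]+s[0]**2+s[1]**2).round(4))
u,v=np.meshgrid(np.arange(560),np.arange(420))
def roi(a,b,cc,d): return (u>=a)&(u<b)&(v>=cc)&(v<d)
for nm,r in (("tin",roi(335,412,190,275)),("lid",roi(425,500,20,95)),("padR",roi(130,185,240,330)),("panL",roi(300,345,180,270))):
    print(nm,"Z pct",np.nanpercentile(Z[r],[5,25,50,75,90,95]).round(4))
circ(roi(335,412,190,275)&(Z>.143),"tin",.150)
circ(roi(425,500,20,95)&(hsv[...,1]<60)&(hsv[...,2]>120),"lid",.015)
m=roi(130,250,240,335)&(abs(Z-.129)<.006)
circ(m&(v<290)|m&(u<175),"panR(partial)",.129)
circ(roi(300,415,170,275)&(abs(Z-.095)<.006)|roi(335,412,190,275)&(Z>.08),"panL",.095)
k=roi(455,480,45,70)&(hsv[...,2]<60); print("knob px",k.sum(),np.mean(np.argwhere(k),0), P[k].mean(0))
k=roi(250,280,160,190)&(Z>.06); print("poise Z",np.nanpercentile(Z[k],[50,90,98]),k.sum())
k=roi(250,280,160,190)&(Z>np.nanpercentile(Z[k],80)-.004); print(np.nanmean(P[k],0), cast(c,[(264,169)],.106))
np.set_printoptions(linewidth=250)
print((Z[160:192:2,248:284:2]*1000).round(0))
y=roi(0,110,200,300)&(hsv[...,0]>12)&(hsv[...,0]<35)&(hsv[...,1]>90)&(Z>.018)
n,l,st,ce=cv2.connectedComponentsWithStats(y.astype(np.uint8))
for i in range(1,n):
    if st[i,4]>5: print(ce[i],st[i,4],np.nanmedian(P[l==i],0).round(3),np.nanmax(Z[l==i]))
cv2.imwrite("pics/w1z.png",np.hstack([cv2.resize(I[150:190,240:300],None,fx=6,fy=6,interpolation=2),cv2.resize(I[200:290,0:110],None,fx=4,fy=4,interpolation=2)[:240]]))
E
```

```text
tin Z pct [-0.0008  0.094   0.1062  0.132   0.1489  0.3544]
lid Z pct [-0.0008  0.0037  0.0054  0.0146  0.0156  0.0164]
padR Z pct [-0.0012  0.1277  0.1286  0.3903  0.3974  0.3999]
panL Z pct [0.0185 0.0493 0.0937 0.0946 0.1113 0.3531]
tin enc 600.9 125.0 34.3 lsq [0.6009 0.1251] 0.0329
lid enc 476.7 340.4 36.3 lsq [0.4768 0.3402] 0.0356
panR(partial) enc 560.5 -109.5 62.8 lsq [ 0.5531 -0.1131] 0.0461
panL enc 606.9 115.5 69.7 lsq [0.6054 0.1187] 0.0658
knob px 154 [ 56.83766234 465.55194805] [0.47643198 0.33718438 0.03124148]
poise Z [0.08027111 0.10723167 0.10784763] 376
[0.4973286  0.04120331 0.10656381] [[0.48742684 0.04309639 0.106     ]]
[[ -0.  -0.  -2.   0.  -1.  -1.  -1.  -1.  -1.  -2.  -0.  -0.  -0.  -1.  -0.  -2.  -1.  -1.]
 [ -1.   0.  nan   0.  -1.  -0.  -2.  -1.  -3.  -1.  -1.  -1.  -1.  -1.  -2.  -2.  -2.  -1.]
 [ -0.  -2.  -1.   1.  -0.   0.  -2.  -2.  64.  69.   0.   0.   0.  -3.   0.   0.  62.  67.]
 [ -1.  -1.  -1.   1.  -1.  64.  68.  74.  77.  79.  77.   0.  -0.  61.  66.  72.  73.  72.]
 [ -1.   1.  -1.  -0.  74.  79.  79.  79.  79.  79.  78.  66.  71.  75.  73.
[... 565 characters left out ...]
19.  19.]
 [ 79.  20.  20.  19.  19.  20.  81. 106. 107. 106. 106.  20.  18.  19.  20.  18.  18.  20.]
 [ 19.  20.  20.  19.  20.  19.  19.  21.  17.  19.  21.  19.  19.  19.  19.  19.  18.  20.]
 [ 19.  18.  20.  18.  19.  19.  20.  20.  20.  19.  18.  20.  19.  20.  20.  20.  20.  19.]
 [ 20.  18.  20.  19.  20.  18.  20.  19.  20.  19.  19.  20.  19.  19.  18.  20.  20.  19.]
 [ 19.  19.  19.  19.  20.  19.  20.  19.  18.  19.  20.  21.  18.  19.  20.  19.  20.  20.]]
[ 14.92465753 234.24657534] 292 [ 0.422 -0.353  0.036] 0.0497893271582604
[ 42.19620253 252.25316456] 158 [ 0.465 -0.336  0.03 ] 0.04104549592506829
[ 64.03669725 275.66513761] 436 [ 0.512 -0.317  0.043] 0.058982974625614526
```

View pics/w1z.png

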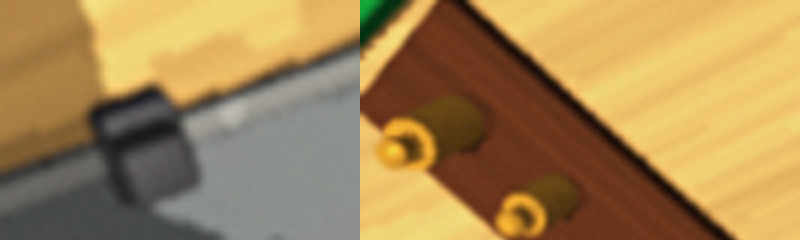

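>>> servo_tool:
  rows:
    - {"offset":[-2,24,-22],"turn":[0,0,0],"jaw":120}
    - {"offset":[-2,24,-22],"turn":[0,0,0],"jaw":120}
    - {"offset":[-2,24,-22],"turn":[0,0,0],"jaw":120}
    - {"offset":[-2,24,-22],"turn":[0,0,0],"jaw":120}
    - {"offset":[-2,24,-22],"turn":[0,0,0],"jaw":120}
    - {"offset":[-2,24,-22],"turn":[0,0,0],"jaw":120}
    - {"offset":[-2,24,-22],"turn":[0,0,0],"jaw":120}
    - {"offset":[-2,24,-22],"turn":[0,0,0],"jaw":120}
    - {"offset":[-2,24,-22],"turn":[0,0,0],"jaw":120}
    - {"offset":[-2,24,-22],"turn":[0,0,0],"jaw":120}
    - {"offset":[-2,24,-22],"turn":[0,0,0],"jaw":120}
    - {"offset":[-2,20,-22],"turn":[0,0,0],"jaw":120}
    - {"offset":[0,0,0],"turn":[0,0,0],"jaw":120}
    - {"offset":[0,0,0],"turn":[0,0,0],"jaw":120}
    - {"offset":[0,0,0],"turn":[0,0,0],"jaw":120}

```text
t: 3.0
tool_pos: [0.476, 0.3407, 0.1018]
orientation: [-0.0, 0.217, 0.976, -0.0]
wrist_force: [0.1, 0.1, 0.6]
grip_width: 0.532
```

```bash
python3 - <<'E'
from h import *
c=cam("wrist"); P=cloud(c); s=ctrl.sense(); p=s["tool_pos"]; print(s["t"],p)
I=c["pixels"]; hsv=cv2.cvtColor(I,cv2.COLOR_BGR2HSV)
m=(hsv[...,1]<60)&(hsv[...,2]>120)&(abs(P[...,2]-.015)<.006)&(np.hypot(P[...,0]-.477,P[...,1]-.34)<.06)
q=P[m][:,:2]; print(m.sum(),cv2.minEnclosingCircle((q*1000).astype(np.float32)))
k=(P[...,2]>.031)&(P[...,2]<.04)&(np.hypot(P[...,0]-.477,P[...,1]-.34)<.03); print("knob",k.sum(),P[k].mean(0),P[k].min(0),P[k].max(0))
cv2.imwrite("pics/w2.png",I)
E
```

```text
3.05 [0.47674137 0.34047677 0.10240519]
5727 ((477.3428955078125, 340.77508544921875), 35.9720458984375)
knob 481 [0.47656288 0.34119108 0.03417718] [0.46935634 0.33312445 0.03101453] [0.48464474 0.34850871 0.03635049]
```

>>> servo_tool:
  rows:
    - {"offset":[0,1,-15],"turn":[0,0,0],"jaw":120}
    - {"offset":[0,0,-15],"turn":[0,0,0],"jaw":120}
    - {"offset":[0,0,-15],"turn":[0,0,0],"jaw":120}
    - {"offset":[0,0,-10],"turn":[0,0,0],"jaw":120}
    - {"offset":[0,0,-6],"turn":[0,0,0],"jaw":120}
    - {"offset":[0,0,0],"turn":[0,0,0],"jaw":255}
    - {"offset":[0,0,0],"turn":[0,0,0],"jaw":255}
    - {"offset":[0,0,0],"turn":[0,0,0],"jaw":255}
    - {"offset":[0,0,0],"turn":[0,0,0],"jaw":255}
    - {"offset":[0,0,0],"turn":[0,0,0],"jaw":255}
    - {"offset":[0,0,0],"turn":[0,0,0],"jaw":255}
    - {"offset":[0,0,0],"turn":[0,0,0],"jaw":255}
    - {"offset":[0,0,0],"turn":[0,0,0],"jaw":255}
  newtons: 40

```text
t: 4.13
tool_pos: [0.4776, 0.3416, 0.0413]
orientation: [0.001, 0.218, 0.976, 0.001]
wrist_force: [0.0, -0.1, 5.8]
grip_width: 0.166
```

>>> servo_tool:
  rows:
    - {"offset":[0,0,8],"turn":[0,0,0],"jaw":255}
    - {"offset":[0,0,20],"turn":[0,0,0],"jaw":255}
    - {"offset":[0,0,30],"turn":[0,0,0],"jaw":255}
    - {"offset":[0,0,30],"turn":[0,0,0],"jaw":255}
    - {"offset":[0,0,30],"turn":[0,0,0],"jaw":255}
    - {"offset":[0,0,30],"turn":[0,0,0],"jaw":255}
    - {"offset":[4,-8,20],"turn":[0,0,0],"jaw":255}
    - {"offset":[12,-20,7],"turn":[0,0,0],"jaw":255}
    - {"offset":[12,-20,0],"turn":[0,0,0],"jaw":255}
    - {"offset":[12,-20,0],"turn":[0,0,0],"jaw":255}
    - {"offset":[12,-20,0],"turn":[0,0,0],"jaw":255}
    - {"offset":[12,-20,0],"turn":[0,0,0],"jaw":255}
    - {"offset":[12,-20,0],"turn":[0,0,0],"jaw":255}
    - {"offset":[12,-20,0],"turn":[0,0,0],"jaw":255}
    - {"offset":[12,-20,0],"turn":[0,0,0],"jaw":255}
    - {"offset":[12,-20,0],"turn":[0,0,0],"jaw":255}
    - {"offset":[8,-20,0],"turn":[0,0,0],"jaw":255}
    - {"offset":[4,-8,0],"turn":[0,0,0],"jaw":255}
    - {"offset":[0,0,0],"turn":[0,0,0],"jaw":255}
    - {"offset":[0,0,0],"turn":[0,0,0],"jaw":255}

```text
t: 5.8
tool_pos: [0.6005, 0.1254, 0.2152]
orientation: [-0.0, 0.218, 0.976, 0.0]
wrist_force: [0.7, 0.7, -0.5]
grip_width: 0.165
```

```bash
python3 - <<'E'
from h import *
s=ctrl.sense();print(s["t"],s["tool_pos"],s["grip_width"])
c=cam("wrist"); P=cloud(c); p=s["tool_pos"]
k=(abs(P[...,2]-.1492)<.004)&(np.hypot(P[...,0]-.601,P[...,1]-.125)<.05)
print(k.sum()); q=P[k][:,:2]; cv2.imwrite("pics/w3.png",c["pixels"])
if k.sum()>10: 
  print(cv2.minEnclosingCircle((q*1000).astype(np.float32)),np.median(P[k],0))
z0=p[2]-.025
l=(abs(P[...,2]-z0)<.004)&(np.hypot(P[...,0]-p[0],P[...,1]-p[1])<.05); print("disc",l.sum(),np.median(P[l],0),cv2.minEnclosingCircle((P[l][:,:2]*1000).astype(np.float32)))
E
```

```text
5.8 [0.60045884 0.12543475 0.21522011] 0.16532581159665627
514
((586.2467041015625, 135.67782592773438), 26.3487491607666) [0.57550525 0.14156563 0.14897414]
disc 8815 [0.58687452 0.13094686 0.18833221] ((600.625, 125.1002426147461), 36.199867248535156)
```

View pics/w3.png

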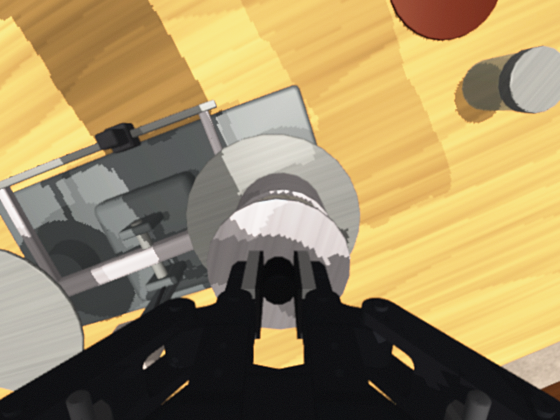

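The lid hangs level in the jaws, disc centre at about (279,265), directly above the tin, whose front rim shows at (280,190). The measured centres agree within 1 mm.

>>> servo_tool:
  rows:
    - {"offset":[0,0,-10],"turn":[0,0,0],"jaw":255}
    - {"offset":[0,0,-8],"turn":[0,0,0],"jaw":255}
    - {"offset":[0,0,-5],"turn":[0,0,0],"jaw":255}
    - {"offset":[0,0,-4],"turn":[0,0,0],"jaw":255}
    - {"offset":[0,0,-2],"turn":[0,0,0],"jaw":255}
    - {"offset":[0,0,-2],"turn":[0,0,0],"jaw":255}
    - {"offset":[0,0,-1],"turn":[0,0,0],"jaw":255}
    - {"offset":[0,0,-1],"turn":[0,0,0],"jaw":255}
    - {"offset":[0,0,0],"turn":[0,0,0],"jaw":255}
    - {"offset":[0,0,0],"turn":[0,0,0],"jaw":255}

```text
t: 6.68
tool_pos: [0.601, 0.1253, 0.1825]
orientation: [0.0, 0.218, 0.976, 0.0]
wrist_force: [0.4, 0.3, -0.5]
grip_width: 0.163
```

>>> servo_tool:
  rows:
    - {"offset":[0,0,-1],"turn":[0,0,0],"jaw":255}
    - {"offset":[0,0,-1],"turn":[0,0,0],"jaw":255}
    - {"offset":[0,0,0],"turn":[0,0,0],"jaw":255}
    - {"offset":[0,0,0],"turn":[0,0,0],"jaw":255}

```text
t: 7.02
tool_pos: [0.6008, 0.1253, 0.1803]
orientation: [-0.0, 0.218, 0.976, 0.0]
wrist_force: [0.5, -0.2, 0.1]
grip_width: 0.164
```

>>> servo_tool:
  rows:
    - {"offset":[0,0,-0.5],"turn":[0,0,0],"jaw":255}
    - {"offset":[0,0,-0.5],"turn":[0,0,0],"jaw":255}
    - {"offset":[0,0,0],"turn":[0,0,0],"jaw":255}
    - {"offset":[0,0,0],"turn":[0,0,0],"jaw":255}

```text
t: 7.35
tool_pos: [0.6009, 0.1253, 0.18]
orientation: [0.0, 0.218, 0.976, 0.0]
wrist_force: [-1.5, 0.1, 4.8]
grip_width: 0.164
```

>>> servo_tool:
  rows:
    - {"offset":[0,0,0],"turn":[0,0,0],"jaw":190}
    - {"offset":[0,0,0],"turn":[0,0,0],"jaw":180}
    - {"offset":[0,0,0],"turn":[0,0,0],"jaw":160}
    - {"offset":[0,0,0],"turn":[0,0,0],"jaw":140}
    - {"offset":[0,0,0],"turn":[0,0,0],"jaw":120}
    - {"offset":[0,0,5],"turn":[0,0,0],"jaw":120}
    - {"offset":[0,0,15],"turn":[0,0,0],"jaw":120}
    - {"offset":[0,0,25],"turn":[0,0,0],"jaw":120}
    - {"offset":[0,0,30],"turn":[0,0,0],"jaw":120}
    - {"offset":[-5,-20,20],"turn":[0,0,0],"jaw":120}
    - {"offset":[-5,-30,0],"turn":[0,0,0],"jaw":120}
    - {"offset":[-5,-30,0],"turn":[0,0,0],"jaw":120}
    - {"offset":[-5,-30,0],"turn":[0,0,0],"jaw":120}
    - {"offset":[-5,-30,0],"turn":[0,0,0],"jaw":120}
    - {"offset":[0,0,0],"turn":[0,0,0],"jaw":120}
    - {"offset":[0,0,0],"turn":[0,0,0],"jaw":120}

```text
t: 8.68
tool_pos: [0.5757, -0.0162, 0.2748]
orientation: [0.0, 0.22, 0.976, 0.0]
wrist_force: [-1.2, 0.9, 0.5]
grip_width: 0.53
```

```bash
python3 - <<'E'
from h import *
s=ctrl.sense();print(s["t"],s["tool_pos"])
c=cam("wrist"); P=cloud(c); cv2.imwrite("pics/w4.png",c["pixels"])
for n,z,ctr,r in (("lid",.153,(.601,.125),.055),("panR",.129,(.588,-.11),.09),("panL",.0945,(.606,.117),.085)):
  k=(abs(P[...,2]-z)<.006)&(np.hypot(P[...,0]-ctr[0],P[...,1]-ctr[1])<r); q=P[k]
  A=np.c_[q[:,:2],np.ones(len(q))]; print(n,k.sum(),np.median(q,0).round(4),"plane",np.linalg.lstsq(A,q[:,2],rcond=None)[0].round(3), cv2.minEnclosingCircle((q[:,:2]*1000).astype(np.float32)))
E
```

```text
8.6833 [ 0.5757353  -0.01616055  0.27476327]
lid 6255 [0.5967 0.1223 0.1534] plane [-0.     0.003  0.153] ((600.78759765625, 124.90336608886719), 36.19778823852539)
panR 13939 [ 0.5702 -0.102   0.1286] plane [-0.001 -0.     0.129] ((582.8382568359375, -108.5140151977539), 68.4662094116211)
panL 9122 [0.5834 0.0939 0.0944] plane [-0.003  0.     0.096] ((606.8749389648438, 117.32575988769531), 68.32747650146484)
```

View pics/w4.png

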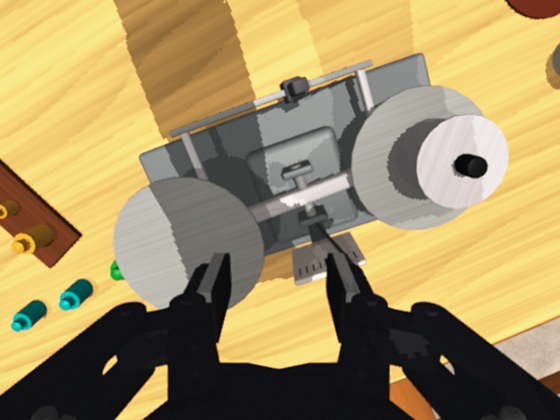

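The lid is seated and level on the tin, centre at (462,161). The right pan is clear at (188,245).

>>> servo_tool:
  rows:
    - {"offset":[-5,-26,-7],"turn":[0,0,0],"jaw":90}
    - {"offset":[-5,-26,-7],"turn":[0,0,0],"jaw":90}
    - {"offset":[-5,-26,-7],"turn":[0,0,0],"jaw":90}
    - {"offset":[-5,-26,-7],"turn":[0,0,0],"jaw":90}
    - {"offset":[-5,-26,-7],"turn":[0,0,0],"jaw":90}
    - {"offset":[-5,-26,-7],"turn":[0,0,0],"jaw":90}
    - {"offset":[-5,-26,-18],"turn":[0,0,0],"jaw":90}
    - {"offset":[-5,-26,-18],"turn":[0,0,0],"jaw":90}
    - {"offset":[-5,-26,-18],"turn":[0,0,0],"jaw":90}
    - {"offset":[-5,-26,-18],"turn":[0,0,0],"jaw":90}
    - {"offset":[-7,-25,-18],"turn":[0,0,0],"jaw":90}
    - {"offset":[-7,-25,-18],"turn":[0,0,0],"jaw":90}
    - {"offset":[0,0,0],"turn":[0,0,0],"jaw":90}
    - {"offset":[0,0,0],"turn":[0,0,0],"jaw":90}

```text
t: 9.9
tool_pos: [0.5115, -0.3242, 0.1228]
orientation: [-0.001, 0.218, 0.976, 0.001]
wrist_force: [-0.1, 0.6, 0.3]
grip_width: 0.646
```

```bash
cat > wlook.py <<'E'
from h import *
import sys
s=ctrl.sense();p=s["tool_pos"];print(s["t"],p)
c=cam("wrist"); P=cloud(c); hsv=cv2.cvtColor(c["pixels"],cv2.COLOR_BGR2HSV)
for n,zt,ctr,rad in (("200",.045,(.512,-.325),.014),("50",.031,(.466,-.341),.009),("100",.038,(.421,-.359),.011)):
  k=(P[...,2]>zt-.004)&(P[...,2]<zt+.02)&(np.hypot(P[...,0]-ctr[0],P[...,1]-ctr[1])<.025)&(hsv[...,1]>80)
  q=P[k]
  if len(q)>5: print(n,len(q),cv2.minEnclosingCircle((q[:,:2]*1000).astype(np.float32)),q[:,2].max())
cv2.imwrite(sys.argv[1],c["pixels"])
E
python3 wlook.py pics/w5.png
```

```text
9.9 [ 0.51151036 -0.3242092   0.12283589]
200 1368 ((513.2083129882812, -324.3275451660156), 14.04671859741211) 0.05917009295426992
50 559 ((465.90985107421875, -339.6416320800781), 8.935744285583496) 0.04197000051071523
100 998 ((422.43524169921875, -358.4521789550781), 11.110597610473633) 0.04988231135312146
```

>>> servo_tool:
  rows:
    - {"offset":[1,0,-25],"turn":[0,0,0],"jaw":90}
    - {"offset":[0,0,-25],"turn":[0,0,0],"jaw":90}
    - {"offset":[0,0,-20],"turn":[0,0,0],"jaw":90}
    - {"offset":[0,0,-10],"turn":[0,0,0],"jaw":90}
    - {"offset":[0,0,-5],"turn":[0,0,0],"jaw":90}
    - {"offset":[0,0,0],"turn":[0,0,0],"jaw":255}
    - {"offset":[0,0,0],"turn":[0,0,0],"jaw":255}
    - {"offset":[0,0,0],"turn":[0,0,0],"jaw":255}
    - {"offset":[0,0,0],"turn":[0,0,0],"jaw":255}
    - {"offset":[0,0,0],"turn":[0,0,0],"jaw":255}
    - {"offset":[0,0,0],"turn":[0,0,0],"jaw":255}
    - {"offset":[0,0,0],"turn":[0,0,0],"jaw":255}
    - {"offset":[0,0,0],"turn":[0,0,0],"jaw":255}
  newtons: 40

```text
t: 11.03
tool_pos: [0.5139, -0.3251, 0.0409]
orientation: [0.001, 0.218, 0.976, -0.0]
wrist_force: [1.6, 2.1, 5.9]
grip_width: 0.311
```

>>> servo_tool:
  rows:
    - {"offset":[0,0,10],"turn":[0,0,0],"jaw":255}
    - {"offset":[0,0,25],"turn":[0,0,0],"jaw":255}
    - {"offset":[0,0,35],"turn":[0,0,0],"jaw":255}
    - {"offset":[0,0,35],"turn":[0,0,0],"jaw":255}
    - {"offset":[0,0,30],"turn":[0,0,0],"jaw":255}
    - {"offset":[4,10,15],"turn":[0,0,0],"jaw":255}
    - {"offset":[10,24,0],"turn":[0,0,0],"jaw":255}
    - {"offset":[10,24,0],"turn":[0,0,0],"jaw":255}
    - {"offset":[10,24,0],"turn":[0,0,0],"jaw":255}
    - {"offset":[10,24,0],"turn":[0,0,0],"jaw":255}
    - {"offset":[10,24,0],"turn":[0,0,0],"jaw":255}
    - {"offset":[10,24,0],"turn":[0,0,0],"jaw":255}
    - {"offset":[10,24,0],"turn":[0,0,0],"jaw":255}
    - {"offset":[10,20,0],"turn":[0,0,0],"jaw":255}
    - {"offset":[4,10,-5],"turn":[0,0,0],"jaw":255}
    - {"offset":[0,0,-6],"turn":[0,0,0],"jaw":255}
    - {"offset":[0,0,-3],"turn":[0,0,0],"jaw":255}
    - {"offset":[0,0,0],"turn":[0,0,0],"jaw":255}
    - {"offset":[0,0,0],"turn":[0,0,0],"jaw":255}

```text
t: 12.62
tool_pos: [0.6, -0.1179, 0.1748]
orientation: [-0.001, 0.219, 0.976, -0.0]
wrist_force: [0.9, -0.8, -2.9]
grip_width: 0.31
```

```bash
python3 - <<'E'
from h import *
s=ctrl.sense();p=s["tool_pos"];print(s["t"],p,s["wrist_force"],s["grip_width"])
c=cam("side"); P=cloud(c); print(proj(c,[p,[.601,-.117,.13]]).round())
I=c["pixels"]; cv2.imwrite("pics/s6.png",cv2.resize(I[140:300,240:440],None,fx=4,fy=4,interpolation=2)[:600])
E
```

```text
12.6167 [ 0.59999376 -0.11786815  0.17477162] [ 0.89486335 -0.83992726 -2.90368837] 0.3099313801281739
[[352. 205.]
 [350. 221.]]
```

View pics/s6.png

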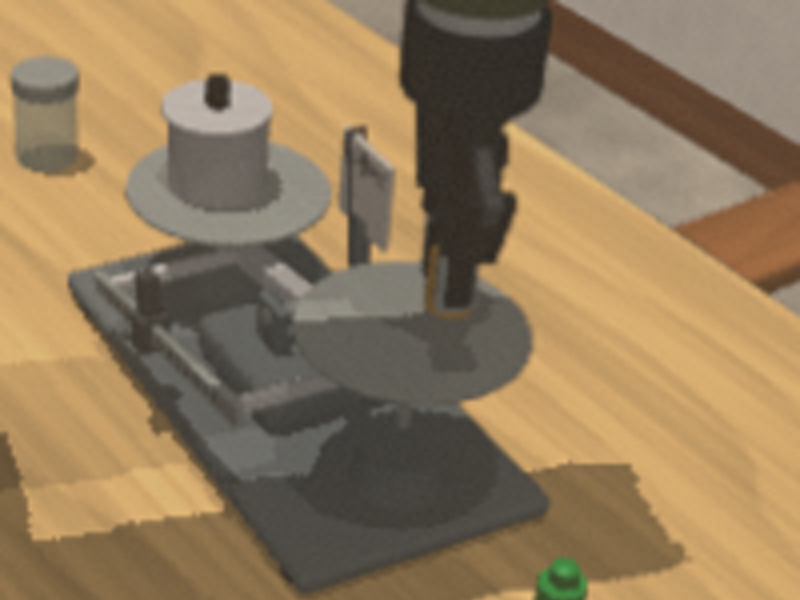

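The weight is in the jaws at (450,280) in the crop, just above the right pan. The lid sits flat on the tin.

>>> servo_tool:
  rows:
    - {"offset":[0,0,-6],"turn":[0,0,0],"jaw":255}
    - {"offset":[0,0,-4],"turn":[0,0,0],"jaw":255}
    - {"offset":[0,0,-2],"turn":[0,0,0],"jaw":255}
    - {"offset":[0,0,-1],"turn":[0,0,0],"jaw":255}
    - {"offset":[0,0,-1],"turn":[0,0,0],"jaw":255}
    - {"offset":[0,0,-1],"turn":[0,0,0],"jaw":255}
    - {"offset":[0,0,0],"turn":[0,0,0],"jaw":255}
    - {"offset":[0,0,0],"turn":[0,0,0],"jaw":255}

```text
t: 13.33
tool_pos: [0.6009, -0.1166, 0.1604]
orientation: [0.0, 0.218, 0.976, 0.0]
wrist_force: [-0.3, -0.1, -1.9]
grip_width: 0.313
```

```bash
python3 - <<'E'
from h import *
s=ctrl.sense();p=s["tool_pos"];print(s["t"],p,s["wrist_force"],s["grip_width"])
c=cam("side"); P=cloud(c); 
for n,ctr in (("R",(.583,-.1085)),("L",(.607,.117))):
  k=(np.hypot(P[...,0]-ctr[0],P[...,1]-ctr[1])<.066)&(P[...,2]>.08)&(P[...,2]<.14)
  print(n,k.sum(),np.nanpercentile(P[k][:,2],[25,50,75]).round(4))
k=(np.hypot(P[...,0]-p[0],P[...,1]-p[1])<.03)&(cv2.cvtColor(c["pixels"],cv2.COLOR_BGR2HSV)[...,1]>110)&(P[...,2]>.1); print("brass",k.sum(),np.nanmin(P[k][:,2]) if k.any() else 0)
E
```

```text
13.3333 [ 0.60092729 -0.11663397  0.1604057 ] [-0.33702804 -0.10305083 -1.864076  ] 0.31331282295141033
R 1424 [0.1295 0.1304 0.1312]
L 995 [0.0958 0.0973 0.1103]
brass 41 0.13070294229497714
```

>>> servo_tool:
  rows:
    - {"offset":[0,0,-0.7],"turn":[0,0,0],"jaw":255}
    - {"offset":[0,0,-0.7],"turn":[0,0,0],"jaw":255}
    - {"offset":[0,0,0],"turn":[0,0,0],"jaw":255}
    - {"offset":[0,0,0],"turn":[0,0,0],"jaw":255}

```text
t: 13.72
tool_pos: [0.601, -0.1168, 0.1592]
orientation: [0.0, 0.218, 0.976, -0.0]
wrist_force: [0.1, 0.3, -0.5]
grip_width: 0.31
```

```bash
cat > pans.py <<'E'
from h import *
s=ctrl.sense();p=s["tool_pos"];print(s["t"],p,s["wrist_force"],s["grip_width"])
c=cam("side"); P=cloud(c); 
for n,ctr in (("R",(.583,-.1085)),("L",(.607,.117))):
  k=(np.hypot(P[...,0]-ctr[0],P[...,1]-ctr[1])<.066)&(P[...,2]>.08)&(P[...,2]<.14)
  print(n,k.sum(),np.nanpercentile(P[k][:,2],[10,25,50,75]).round(4))
E
python3 pans.py
```

```text
13.7167 [ 0.60100283 -0.11677511  0.15916783] [ 0.10241791  0.28130437 -0.45001475] 0.3103660783128622
R 1427 [0.1276 0.1286 0.1295 0.1302]
L 1001 [0.0957 0.0967 0.0981 0.1093]
```

>>> servo_tool:
  rows:
    - {"offset":[0,0,0],"turn":[0,0,0],"jaw":165}
    - {"offset":[0,0,0],"turn":[0,0,0],"jaw":155}
    - {"offset":[0,0,0],"turn":[0,0,0],"jaw":140}
    - {"offset":[0,0,0],"turn":[0,0,0],"jaw":120}
    - {"offset":[0,0,0],"turn":[0,0,0],"jaw":90}
    - {"offset":[0,0,0],"turn":[0,0,0],"jaw":90}
    - {"offset":[0,0,6],"turn":[0,0,0],"jaw":90}
    - {"offset":[0,0,15],"turn":[0,0,0],"jaw":90}
    - {"offset":[0,0,25],"turn":[0,0,0],"jaw":90}
    - {"offset":[0,0,30],"turn":[0,0,0],"jaw":90}
    - {"offset":[0,10,30],"turn":[0,0,0],"jaw":90}
    - {"offset":[-8,30,10],"turn":[0,0,0],"jaw":90}
    - {"offset":[-8,30,0],"turn":[0,0,0],"jaw":90}
    - {"offset":[-9,31,0],"turn":[0,0,0],"jaw":90}
    - {"offset":[0,0,0],"turn":[0,0,0],"jaw":90}
    - {"offset":[0,0,0],"turn":[0,0,0],"jaw":90}
    - {"offset":[0,0,0],"turn":[0,0,0],"jaw":90}
    - {"offset":[0,0,0],"turn":[0,0,0],"jaw":90}
    - {"offset":[0,0,0],"turn":[0,0,0],"jaw":90}
    - {"offset":[0,0,0],"turn":[0,0,0],"jaw":90}

```text
t: 15.43
tool_pos: [0.576, -0.0167, 0.2746]
orientation: [-0.0, 0.219, 0.976, -0.0]
wrist_force: [-0.7, -0.5, -1.1]
grip_width: 0.646
```

```bash
cat > lev.py <<'E'
from h import *
import sys
from scipy.signal import find_peaks
s=ctrl.sense();p=s["tool_pos"];print(s["t"],p.round(4),s["wrist_force"].round(1),s["grip_width"])
c=cam("wrist"); P=cloud(c); I=c["pixels"]
h={}
for n,ctr in (("R",(.583,-.1085)),("L",(.607,.117))):
  k=(np.hypot(P[...,0]-ctr[0],P[...,1]-ctr[1])<.06)&(P[...,2]>.088)&(P[...,2]<.135)
  z=P[k][:,2]; H,e=np.histogram(z,np.arange(.088,.136,.002)); m=e[H.argmax()]+.001; h[n]=np.median(z[abs(z-m)<.003]); print(n,k.sum(),h[n].round(4))
t=np.arcsin((h["L"]-h["R"])/.23); print("tilt",t.round(4),"grams(right heavy +)",(t/.003).round(2))
k=(P[...,2]>.07)&(P[...,2]<.125)&(np.hypot(*(np.moveaxis(P[...,:2],2,0)-np.array([.4955,.015])[:,None,None]))<.11)
d=P-np.array([.595,.0044,0]); X=d[...,0]*.994-d[...,1]*.1055; Y=d[...,0]*.1055+d[...,1]*.994
k&=(abs(X+.1)<.015)&(P[...,2]>.072+39e-3-.012)&(P[...,2]<.125); print("poise top",k.sum(),np.median(P[k],0).round(4),"localXY",np.median(X[k]).round(4),np.median(Y[k]).round(4))
k=(P[...,2]>.13)&(P[...,2]<.19)
for n,ctr,r in (("lid",(.601,.125),.05),):
  kk=k&(np.hypot(P[...,0]-ctr[0],P[...,1]-ctr[1])<r); print(n,np.median(P[kk],0).round(4))
cv2.imwrite(sys.argv[1],I)
E
python3 lev.py pics/w7.png
```

```text
15.4333 [ 0.576  -0.0167  0.2746] [-0.7 -0.5 -1.1] 0.6464472697092432
R 10111 0.1176
L 7875 0.1053
tilt -0.0535 grams(right heavy +) -17.84
poise top 237 [0.4979 0.0367 0.1091] localXY -0.0998 0.0217
lid [0.5961 0.1212 0.1643]
```

>>> servo_tool:
  rows:
    - {"offset":[-5,0,0],"turn":[0,0,0.084],"jaw":150}
    - {"offset":[-5,0,0],"turn":[0,0,0.084],"jaw":150}
    - {"offset":[-5,0,0],"turn":[0,0,0.084],"jaw":150}
    - {"offset":[-5,0,0],"turn":[0,0,0.084],"jaw":150}
    - {"offset":[0,0,0],"turn":[0,0,0],"jaw":150}
    - {"offset":[0,0,0],"turn":[0,0,0],"jaw":150}
    - {"offset":[0,0,0],"turn":[0,0,0],"jaw":150}
    - {"offset":[0,0,0],"turn":[0,0,0],"jaw":150}
    - {"offset":[0,0,0],"turn":[0,0,0],"jaw":150}
    - {"offset":[0,0,0],"turn":[0,0,0],"jaw":150}

```text
t: 16.32
tool_pos: [0.556, -0.0157, 0.2748]
orientation: [-0.0, 0.052, 0.999, 0.0]
wrist_force: [-0.5, -0.1, 0.3]
grip_width: 0.411
```

```bash
python3 lev.py pics/w8.png
```

```text
16.3167 [ 0.556  -0.0157  0.2748] [-0.5 -0.1  0.3] 0.4113378950749297
R 10463 0.1176
L 7015 0.1053
tilt -0.0536 grams(right heavy +) -17.85
poise top 253 [0.4976 0.0357 0.1092] localXY -0.1003 0.0209
lid [0.5949 0.1198 0.1642]
```

View pics/w8.png

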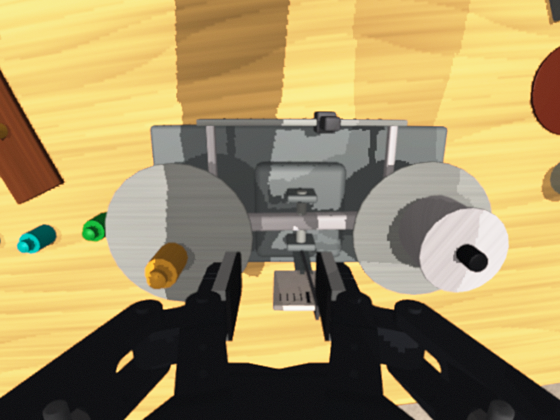

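The 200 g weight stands upright on the right pan at (165,265) and the lidded tin is upright. The poise is at (327,121), and the beam floats about 17.9 g left-heavy, so the poise needs about 44.6 mm to the right.

>>> servo_tool:
  rows:
    - {"offset":[-10,9,-21],"turn":[0,0,0],"jaw":150}
    - {"offset":[-10,9,-21],"turn":[0,0,0],"jaw":150}
    - {"offset":[-10,9,-21],"turn":[0,0,0],"jaw":150}
    - {"offset":[-10,9,-21],"turn":[0,0,0],"jaw":150}
    - {"offset":[-10,9,-21],"turn":[0,0,0],"jaw":150}
    - {"offset":[-8,7,-20],"turn":[0,0,0],"jaw":150}
    - {"offset":[0,0,-15],"turn":[0,0,0],"jaw":150}
    - {"offset":[0,0,-12],"turn":[0,0,0],"jaw":150}
    - {"offset":[0,0,-7],"turn":[0,0,0],"jaw":150}
    - {"offset":[0,0,0],"turn":[0,0,0],"jaw":180}
    - {"offset":[0,0,0],"turn":[0,0,0],"jaw":190}
    - {"offset":[0,0,0],"turn":[0,0,0],"jaw":190}
    - {"offset":[0,0,0],"turn":[0,0,0],"jaw":190}

```text
t: 17.45
tool_pos: [0.4987, 0.0362, 0.1169]
orientation: [0.001, 0.052, 0.999, 0.0]
wrist_force: [0.5, 0.2, 1.2]
grip_width: 0.257
```

```bash
python3 - <<'E'
from h import *
s=ctrl.sense(); p=s["tool_pos"]; print(s["t"],p,s["grip_width"],s["wrist_force"])
c=cam("wrist"); P=cloud(c); d=P-np.array([.595,.0044,0]); X=d[...,0]*.994-d[...,1]*.1055; Y=d[...,0]*.1055+d[...,1]*.994
k=(abs(X+.1)<.012)&(abs(Y-.021)<.04)&(P[...,2]>.102)&(P[...,2]<.113); print(k.sum(),np.median(P[k],0),Y[k].min(),Y[k].max(),np.median(Y[k]))
e=p-np.array([.595,.0044,0]); print("tcp local",e[0]*.994-e[1]*.1055,e[0]*.1055+e[1]*.994)
cv2.imwrite("pics/w9.png",c["pixels"])
E
```

```text
17.45 [0.49870502 0.0361512  0.1168857 ] 0.256538755408502 [0.53769655 0.15467437 1.20949221]
1454 [0.49352669 0.03712784 0.10878306] -0.0026087850603017625 0.04616691552677242 0.022232171806296632
tcp local -0.09906696283112275 0.021401576957389763
```

View pics/w9.png

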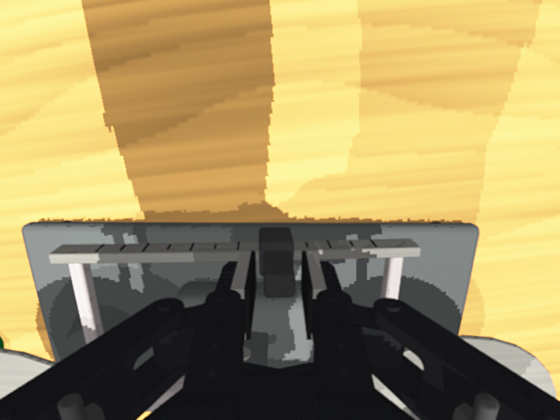

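The thumb piece at (277,255) stands centred between the open fingers at about (240,285) and (312,285).

>>> servo_tool:
  rows:
    - {"offset":[-0.5,-4.8,0],"turn":[0,0,0],"jaw":190}
    - {"offset":[-0.5,-4.8,0],"turn":[0,0,0],"jaw":190}
    - {"offset":[-0.5,-4.8,0],"turn":[0,0,0],"jaw":190}
    - {"offset":[-0.5,-4.8,0],"turn":[0,0,0],"jaw":190}
    - {"offset":[-0.5,-4.8,0],"turn":[0,0,0],"jaw":190}
    - {"offset":[-0.5,-4.8,0],"turn":[0,0,0],"jaw":190}
    - {"offset":[-0.5,-4.8,0],"turn":[0,0,0],"jaw":190}
    - {"offset":[-0.5,-4.8,0],"turn":[0,0,0],"jaw":190}
    - {"offset":[-0.5,-4.8,0],"turn":[0,0,0],"jaw":190}
    - {"offset":[-0.5,-4.8,0],"turn":[0,0,0],"jaw":190}
    - {"offset":[0,0,0],"turn":[0,0,0],"jaw":190}
    - {"offset":[0.4,4,0],"turn":[0,0,0],"jaw":180}
    - {"offset":[0,0,10],"turn":[0,0,0],"jaw":180}
    - {"offset":[6,0,30],"turn":[0,0,0],"jaw":180}
    - {"offset":[15,5,40],"turn":[0,0,0],"jaw":150}
    - {"offset":[20,10,40],"turn":[0,0,0],"jaw":150}
    - {"offset":[20,10,40],"turn":[0,0,0],"jaw":150}
    - {"offset":[0,0,0],"turn":[0,0,0],"jaw":150}
    - {"offset":[0,0,0],"turn":[0,0,0],"jaw":150}
    - {"offset":[0,0,0],"turn":[0,0,0],"jaw":150}

```text
t: 19.17
tool_pos: [0.5499, 0.0158, 0.2676]
orientation: [0.0, 0.051, 0.999, -0.0]
wrist_force: [-0.1, -0.3, -0.6]
grip_width: 0.41
```

>>> servo_tool:
  rows:
    - {"offset":[0,0,0],"turn":[0,0,0],"jaw":150}
    - {"offset":[0,0,0],"turn":[0,0,0],"jaw":150}
    - {"offset":[0,0,0],"turn":[0,0,0],"jaw":150}
    - {"offset":[0,0,0],"turn":[0,0,0],"jaw":150}
    - {"offset":[0,0,0],"turn":[0,0,0],"jaw":150}
    - {"offset":[0,0,0],"turn":[0,0,0],"jaw":150}
    - {"offset":[0,0,0],"turn":[0,0,0],"jaw":150}
    - {"offset":[0,0,0],"turn":[0,0,0],"jaw":150}
    - {"offset":[0,0,0],"turn":[0,0,0],"jaw":150}
    - {"offset":[0,0,0],"turn":[0,0,0],"jaw":150}
    - {"offset":[0,0,0],"turn":[0,0,0],"jaw":150}
    - {"offset":[0,0,0],"turn":[0,0,0],"jaw":150}

```text
t: 20.17
tool_pos: [0.5501, 0.0154, 0.2674]
orientation: [0.0, 0.052, 0.999, 0.0]
wrist_force: [0.4, -0.7, -0.2]
grip_width: 0.413
```

```bash
python3 lev.py pics/w10.png
```

```text
20.1667 [0.5501 0.0154 0.2674] [ 0.4 -0.7 -0.2] 0.41263258737157643
R 11024 0.1116
L 6455 0.1113
tilt -0.0012 grams(right heavy +) -0.39
poise top 254 [ 0.493  -0.0073  0.1104] localXY -0.1001 -0.0223
lid [0.5929 0.1207 0.1702]
```

```bash
python3 - <<'E'
from h import *
c=cam("wrist"); B=np.array([.595,.0044,0]); ex=np.array([.994,-.1055,0]); ey=np.array([.1055,.994,0])
u,v=proj(c,B+.0315*ex+[0,0,.165])[0]; print(u,v)
I=c["pixels"]; a,b=int(u),int(v); x0,y0=max(a-40,0),max(b-30,0); C=I[y0:y0+60,x0:x0+80]; cv2.imwrite("pics/n1.png",cv2.resize(C,None,fx=10,fy=10,interpolation=2)); print(x0,y0)
ts=[]
for i in range(4):
  P=cloud(cam("wrist")); h=[]
  for ctr,z in (((.583,-.1085),.1116),((.607,.117),.1113)):
    k=(np.hypot(P[...,0]-ctr[0],P[...,1]-ctr[1])<.06)&(abs(P[...,2]-z)<.004); h.append(P[k][:,2].mean())
  ts.append((h[1]-h[0])/.23)
print(np.round(ts,4))
E
```

```text
269.37185239883206 311.84427989974745
229 281
[-0.0011 -0.0011 -0.001  -0.0009]
```

View pics/n1.png

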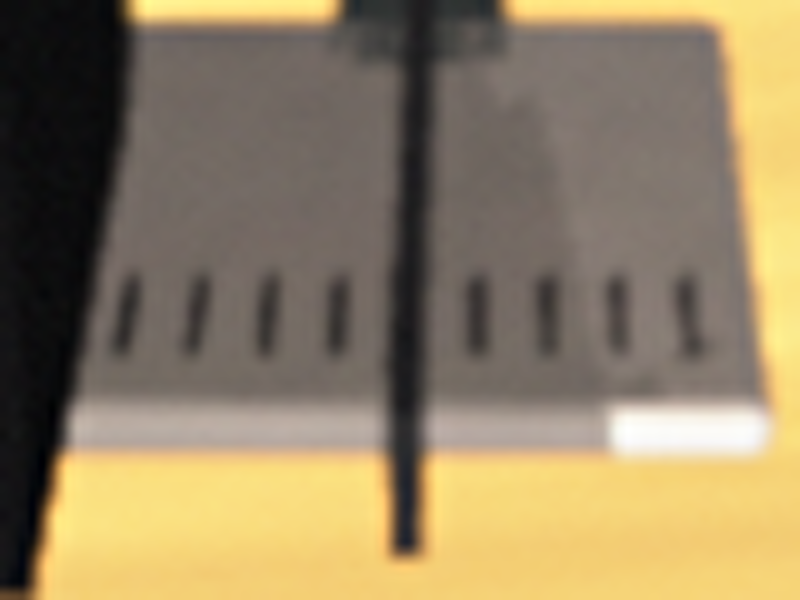

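The needle at (407,315) lies over the middle mark: its neighbours at 337 and 476 have their midpoint at 407. The measured tilt is about -0.001 rad, so the beam is level.

```bash
python3 -c "
from workcell import ctrl
print(ctrl.sense()['t'],ctrl.hand_in())"
```

```text
the job is handed in; nothing more can be done
20.4667 None
```

The tin is closed and weighed, and the job was handed in at 20.5 s of the 72 s allowed. I seated the lid on the tin, stood the 200 g weight on the right pan, then pushed the poise about 44 mm to the right. The 100 g and 50 g weights stayed on the board.

- **Level:** the pan heights gave a beam tilt of about -0.001 rad (0.3–0.4 g), which is within the measuring error. The needle lay over the middle mark, midway between its neighbours to within a pixel.
- **Weight:** the poise stands at roughly 97 to 99 mm, about 39 g. Tin, scrap and lid therefore weigh about 239 g.
- **Lid and tin:** after release the lid lay level and centred on the tin, within 1 mm. The tin was upright in every view.
- **Forces and clearances:** wrist force readings stayed below about 6 N. I never moved near the bur stand, jar or steel block.

I did not take a last overview picture of the bench after the final poise push. None of the checks I made failed or disagreed.

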